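# Snap the lid onto the electrical box and latch it

### The job

Set the loose grey lid by its yellow grip onto the open blue electrical box and press it down with the gripper until it snaps fully home, level and flush on the rim all round; only then turn the red latch knob clockwise a full quarter turn, so that its tongue points straight across the lid. Leave the bolt, the wooden block and the glass diffuser where they stand.

Things in the scene. Friction and masses are not known exactly. Their poses are not given: they have to be found in the camera images.
- box: Blue plastic electrical box fixed to the bench, open on top: 96 (x) x 120 (y) x 55 mm high, walls 5 mm; origin at the centre of its underside. A sprung black catch sits in the middle of each wall, 6 mm under the rim: a lid merely laid on stops on them 9 mm proud; some 10 to 20 N down at its middle snaps it home. A pillar on its -y end carries the latch.
- box_rim (a point): Centre of the box's mouth, at the height of the rim (55 mm above the bench); axes as the box's.
- lid: Loose grey plastic lid, 90 g: plate 96 (x) x 120 (y) x 5 mm over a 14 mm deep skirt (76 x 100 mm, 82 x 106 mm over its snap beads) that enters the box's 86 x 110 mm mouth. Stands on its skirt. Origin at the centre of the skirt's lower edge, z up; plate underside at z = 14 mm. On top, central, a yellow grip bar 46 (x) x 16 (y) x 24 mm high. Fits either way round (half turn).
- lid_seat (a point): Centre of the underside of the lid's plate; it coincides with box_rim when the lid is fully home. Axes as the lid's.
- lid_grip (a point): Centre of the top of the lid's yellow grip bar (43 mm above the lid's origin, 24 mm above its plate). Axes as the lid's: pinch along y.
- latch (a joint): Turn of the red latch knob about its upright axis, rad: 0 = tongue along the box's end, clear of the lid (open, pointing to the box's -x); grows clockwise seen from above to the stop at 1.57 = tongue across the lid (pointing to the box's +y). Stays where left.
- latch_grip (a point): Point on the latch's axis, 78 mm from the box's centre on its -y side, 83 mm above the bench. The red grip bar is 44 mm long along this point's x, 12 mm wide (pinch along y), from 67 to 93 mm above the bench. The tongue points to this point's -x: 36 mm long from the axis, 12 mm wide, 5 mm thick, 2 mm above a seated lid. All turns with the knob.
- bolt: Stainless hexagon bolt standing on its head, 18 mm across, 60 mm tall; origin under its head. Bystander.
- block: Small wooden block 50 x 80 x 30 mm; origin at the centre of its underside. Bystander.
- diffuser: Glass light diffuser, a dome 110 mm across and 65 mm high, mouth down; origin at the centre of its underside. Bystander.
- rack: Steel slot rack with five screwdrivers, fixed, 240 (x) x 70 (y) mm, 190 mm high with the handles; origin at the centre of its underside. Bystander.

How it is judged:
By the outcome, as a careful person would: the job done as asked, in the order asked, and still so for the second after the job is handed in, with the robot touching nothing.
It also fails if it takes over 58 s, if anything falls off the work surface, if the arm or the gripper's body presses on something with over 40 N, if the wrist force passes 120 N, or if a joint passes its speed limit or range.

### The arm

A 6-joint arm with a two-finger parallel gripper is mounted at the origin on the work surface. World frame = base frame: x ahead of the robot, y to its left, z up, the work surface at z = 0. Lengths are in m, angles in rad, forces in N, time in s.
With the tool pointing down it reaches from about 0.25 to 0.775 m from the base axis. Payload 4 kg.
Tool frame: the origin (TCP) lies midway between the tips of the shut fingers; the grasp point (between the pads) lies 19 mm behind it; z points along the fingers, y is the line along which they close (so a half turn about z gives the same grasp; the last joint's range is limited). The gripper opens to 94 mm and grips with 3 to 60 N. Pads are 16 mm wide; open, the fingers measure 119 mm over their backs; the gripper's body (75 mm by 177 mm) begins 78 mm behind the grasp point.
Start: joints at [-1.329, 0.087, 1.371, -0, 1.684, -0.103], TCP at [0.186, -0.518, 0.206] pointing down, gripper open.
Joint ranges: [-3.1, 3.1], [-0.76, 2.03], [0.27, 2.55], [-1.08, 4.22], [0.17, 2.65], [-2.57, 2.57]. Speed limits (rad/s): [2.79, 2.79, 3.14, 3.14, 3.14, 3.14].

### API

Orientations are given as a unit quaternion [w, x, y, z].
In Python, from cell import move_to, move_straight, move_joints, set_gripper, dwell, ik, capture, camera_info, Unreachable, hand_in, read_time, read_qpos, read_qd, read_tau, read_ee_pos, read_ee_rot, read_wrist_force, read_moment, read_grip_width, read_finger_force gives the robot as it stands. Calls block until the motion is done:
- move_to(position, orientation): joint-space move of the TCP to a pose.
- move_straight(position, rot=None, velocity=0.15, stop_force=None): straight line of the TCP; rot=None keeps the orientation; velocity is the mean speed in m/s. With stop_force (N) it stops when the force on the tool has changed by that much, and returns True; else False.
- move_joints(angles): joint-space move.
- set_gripper(opening, effort=None): finger opening in m; effort is the grip in N (None keeps the last); returns when the fingers have stopped.
- dwell(seconds).
- ik(position, orientation): joint angles nearest the present ones, or None.
- capture(name): name is "scene" or "top"; returns the picture (400x640x3 uint8, blue, green, red); there is no depth.
- camera_info(name): a dict with "fx", "fy", "cx", "cy" (pixels), "k1" (the pictures are not rectified: a ray, as slopes to the right and down, at radius r is drawn at 1 + k1 r^2 times it, then the intrinsics apply), "xyz" and "rotation" of the camera in the world. Camera axes: x right, y up, looking along -z (the intrinsics and any distortion apply to the point x, -y, -z); pixel columns grow to the right and rows downward; lengths in m; the calibration is good to about 2 mm. A picture is of the moment at which its call begins. camera_info takes no time and is no camera call.
A pose or a line that the arm cannot do raises Unreachable and nothing moves.
- hand_in(): hands the job in; it is judged then, once.
Readings, each from a call of its own:
- read_time(): time.
- read_qpos(): joint angles.
- read_qd(): joint speeds.
- read_tau(): joint torques, N m.
- read_ee_pos(): TCP position.
- read_ee_rot(): TCP orientation.
- read_wrist_force(): force on the tool from outside, world axes, zero at the start.
- read_moment(): the same for the moment, N m.
- read_grip_width(): finger opening in m.
- read_finger_force(): force on a finger pad.
Only numpy, scipy, OpenCV 4.12 (cv2) and the standard library are available. Lean on these libraries where they do the work, as an engineer would, in place of code of your own. Each camera call takes 0.05 s, during which the arm holds its last target. There are 200 camera calls.

## Working session

There is one attempt and no reset: what is moved stays moved. The work goes in short steps, each a Python script; the robot and the scene stay as the last script left them, time stands still between calls to the robot, and variables do not carry over. Pictures are saved under pics/ and viewed, at most 10 in all, crops included, and the job is handed in when it is done.

```bash
mkdir -p pics; python3 - <<'E'
from cell import *
import cv2
for n in("scene","top"):
    cv2.imwrite(f"pics/{n}0.png",capture(n)); print(n,camera_info(n))
print(read_time(),read_ee_rot())
E
```

```text
scene {'fx': 474.5538004879471, 'fy': 474.5538004879471, 'cx': 316.7566711332833, 'cy': 197.7214207851194, 'k1': -0.03461896763542564, 'xyz': array([1.32311028, 0.0599748 , 0.92997095]), 'rotation': array([0.58252287, 0.2228273 , 0.28220583, 0.72895471])}
top {'fx': 433.7399390327443, 'fy': 433.7399390327443, 'cx': 319.8870481556151, 'cy': 198.72897925527525, 'k1': -0.009501093660057214, 'xyz': array([ 0.41727445, -0.12232332,  1.32554847]), 'rotation': array([-0.69967687, -0.03499536,  0.03507167,  0.71273949])}
0.1 [-9.71498505e-04  9.85173119e-01  1.71560423e-01 -6.04296924e-05]
```

View pics/top0.png

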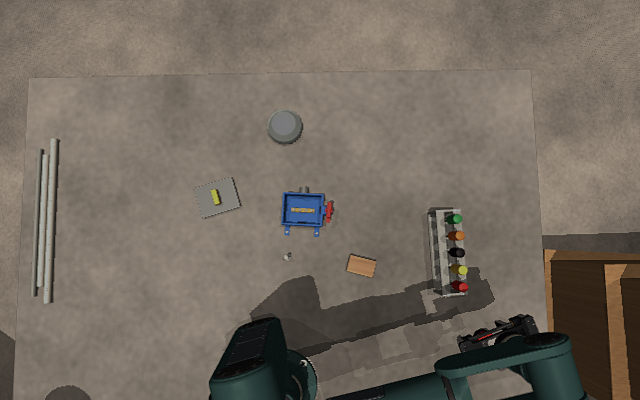

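View pics/scene0.png

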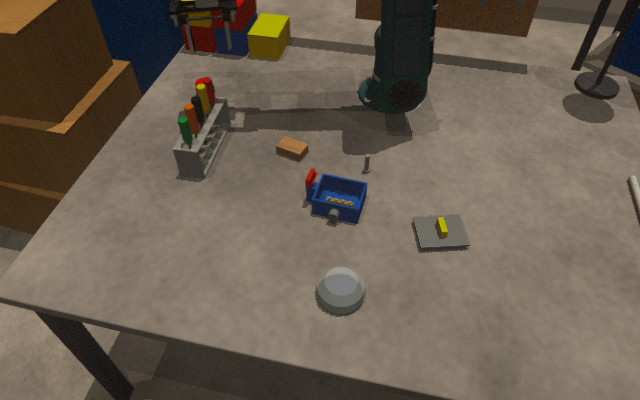

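Top view: lid at about (217,197), box at (304,210) with the latch at its right (330,210), bolt at (287,256), block at (362,265), diffuser at (285,127). I'll enlarge the work area to get the corners.

```bash
python3 - <<'E'
import cv2
im=cv2.imread("pics/top0.png")
a=cv2.resize(im[165:245,188:348],None,fx=5,fy=5,interpolation=cv2.INTER_CUBIC)
cv2.imwrite("pics/c1.png",a)
E
```

```text
(no output)
```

View pics/c1.png

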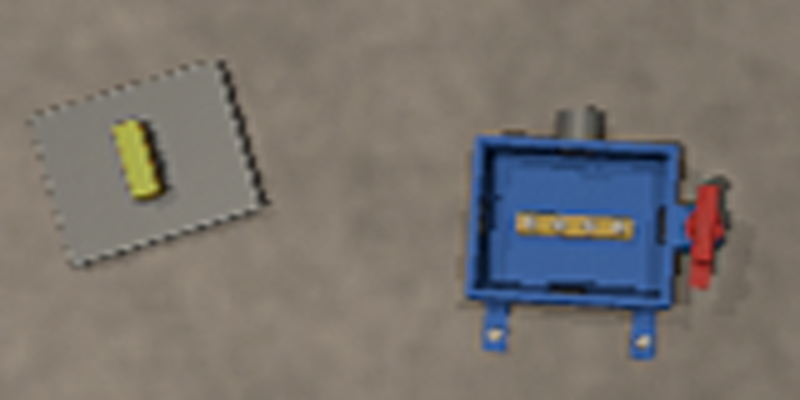

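The crop (5x, offset 188,165) shows the lid plate corners at (28,118),(220,62),(265,205),(75,267), the box rim corners at (475,137),(681,143),(671,306),(467,298), and the knob bar near (706,225) with its tongue down (-x). Next I'll look at the scene view the same way to cross-check.

```bash
python3 - <<'E'
import cv2
im=cv2.imread("pics/scene0.png")
cv2.imwrite("pics/c2.png",cv2.resize(im[155:260,300:475],None,fx=4.5,fy=4.5,interpolation=cv2.INTER_CUBIC))
E
cat > h.py <<'E'
import numpy as np, cv2
from cell import *
from scipy.spatial.transform import Rotation as R
from scipy.optimize import least_squares
def proj(n,P):
    c=camera_info(n); w,x,y,z=c["rotation"]
    p=(np.atleast_2d(P)-c["xyz"])@R.from_quat([x,y,z,w]).as_matrix()
    s=np.c_[p[:,0],-p[:,1]]/-p[:,2:3]
    s=s*(1+c["k1"]*(s**2).sum(1,keepdims=True))
    return s*[c["fx"],c["fy"]]+[c["cx"],c["cy"]]
def place(q,P):
    c,s=np.cos(q[2]),np.sin(q[2]); P=np.asarray(P,float)
    return np.c_[q[0]+c*P[:,0]-s*P[:,1], q[1]+s*P[:,0]+c*P[:,1], P[:,2]]
def fit(obs,q0):  # obs: list of (cam, local pts, pixels)
    f=lambda q: np.concatenate([(proj(n,place(q,P))-np.array(p)).ravel() for n,P,p in obs])
    r=least_squares(f,q0,x_scale=[.01,.01,.1]); return r.x,r.fun.reshape(-1,2)
def rect(z,a=.048,b=.06): # TL,TR,BR,BL in the top picture (up=+x, left=+y)
    return [[a,b,z],[a,-b,z],[-a,-b,z],[-a,b,z]]
def uncrop(p,s,o): return (np.array(p,float)+.5)/s-.5+o
E
cat > m.py <<'E'
from h import *
np.set_printoptions(precision=4,suppress=True)
o=np.array([188,165])
L=uncrop([[28,118],[220,62],[265,205],[75,267]],5,o)
B=uncrop([[475,137],[681,143],[671,306],[467,298]],5,o)
if __name__=="__main__":
    lid,r1=fit([("top",rect(.019),L)],[.45,.15,.3])
    box,r2=fit([("top",rect(.055),B)],[.4,-.1,0])
    print("lid",lid,"\n",r1,"\nbox",box,"\n",r2)
    print(((proj("top",place(lid,[[0,0,.043]]))-o+.5)*5-.5), ((proj("scene",place(lid,rect(.019)+[[0,0,.043]]))-[300,155]+.5)*4.5-.5))
    print(((proj("scene",place(box,rect(.055)+[[.022,-.078,.093],[-.022,-.078,.093]]))-[300,155]+.5)*4.5-.5))
E
python3 m.py
```

```text
lid [0.5578 0.188  0.2934] 
 [[ 0.3994  0.0085]
 [-0.1978 -0.8034]
 [-0.0768  0.5098]
 [-0.1241  0.2756]] 
box [ 0.515  -0.0714 -0.0594] 
 [[ 0.1028 -0.3109]
 [-0.4365  0.1397]
 [ 0.2469  0.1252]
 [ 0.0845  0.045 ]]
[[137.4683 158.552 ]] [[759.6312 402.825 ]
 [536.6321 416.5422]
 [499.9834 276.9291]
 [711.3886 264.8186]
 [635.149  310.4902]]
[[260.0659 245.2098]
 [ 47.5924 199.6759]
 [ 95.305   81.51  ]
 [297.8429 122.5435]
 [ 28.8307 112.5897]
 [ 51.9012  58.6222]]
```

View pics/c2.png

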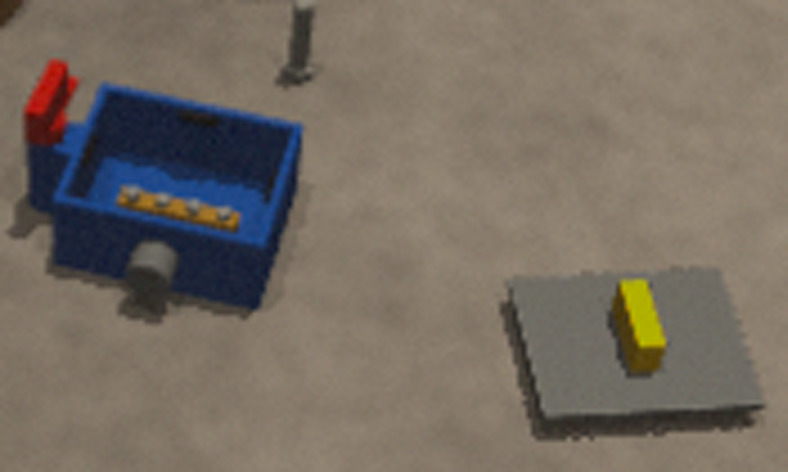

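The scene view shows the lid corners at (765,405),(543,417),(505,278),(720,267) and the rim at (264,247),(54,203),(101,85),(303,125). The predictions are off by a consistent ~1 px (2–3 mm), which matches the stated calibration error. I'll fit both views jointly, then grasp and use the held lid to calibrate out the bias.

```bash
cat >> h.py <<'E'
def down(psi):  # tool pointing down, tool y along the y axis of a frame with yaw psi
    y=np.array([-np.sin(psi),np.cos(psi),0]); z=np.array([0,0,-1.])
    q=R.from_matrix(np.c_[np.cross(y,z),y,z]).as_quat(); return np.r_[q[3],q[:3]]
E
python3 - <<'E'
from m import *
s=lambda p:uncrop(p,4.5,np.array([300,155]))
lid,r1=fit([("top",rect(.019),L),("scene",rect(.019),s([[765,405],[543,417],[505,278],[720,267]]))],[.55,.18,.3])
box,r2=fit([("top",rect(.055),B),("scene",rect(.055),s([[264,247],[54,203],[101,85],[303,125]]))],[.5,-.07,0])
print(lid,abs(r1).max(),box,abs(r2).max())
np.savez("fit.npz",lid=lid,box=box)
for psi,q in ((lid[2],lid),(box[2],box)):
  for h in (0,np.pi): print(ik([q[0],q[1],.2],down(psi+h)))
ax=place(box,[[0,-.078,.1]])[0]
for d in (0,-np.pi/2,-np.pi,np.pi/2): print("latch",d,ik(ax,down(box[2]+d)))
E
```

```text
[0.5581 0.1901 0.2889] 0.951237998262286 [ 0.5156 -0.0696 -0.0593] 1.0681791936336253
[ 0.2321  0.1766  1.2817 -0.      1.6832 -1.6275]
[ 0.2321  0.1766  1.2817 -0.      1.6832  1.5141]
[-0.2432  0.0219  1.45   -0.      1.6697 -1.7547]
[-0.2432  0.0219  1.45   -0.      1.6697  1.3869]
latch 0 [-0.3876  0.0919  1.5768 -0.      1.4729 -1.8991]
latch -1.5707963267948966 [-0.3876  0.0919  1.5768 -0.      1.4729 -0.3283]
latch -3.141592653589793 [-0.3876  0.0919  1.5768 -0.      1.4729  1.2425]
latch 1.5707963267948966 None
```

```bash
python3 - <<'E'
from m import *
f=np.load("fit.npz"); lid,box=f["lid"],f["box"]
p=read_ee_pos(); move_straight([p[0],p[1],.33],velocity=.2)
q=down(lid[2])
move_to([lid[0],lid[1],.15],q); set_gripper(.045,40)
hit=move_straight([lid[0],lid[1],.0225],velocity=.1,stop_force=8)
print(hit,read_ee_pos(),read_wrist_force())
set_gripper(0,40); print("w",read_grip_width(),read_finger_force(),read_ee_pos())
p=read_ee_pos()
move_straight([p[0],p[1],.13],velocity=.12)
print("lift w",read_grip_width(),read_wrist_force())
move_to([*box[:2],.13],down(box[2])); dwell(.3)
print(read_ee_pos(),read_moment(),read_time())
for n in("scene","top"): cv2.imwrite(f"pics/{n}1.png",capture(n))
a=cv2.imread("pics/top1.png")[165:245,248:348];b=cv2.imread("pics/scene1.png")[110:230,280:400]
cv2.imwrite("pics/c3.png",np.hstack([cv2.resize(a,(400,320),interpolation=2),cv2.resize(b,(400,400),interpolation=2)[:320]]))
E
```

```text
False [0.5588 0.1902 0.0235] [ 0.2644 -0.1433 -0.1454]
w 0.01568903299152062 39.99956130981445 [0.5581 0.1902 0.0227]
lift w 0.015768479237957805 [-0.455   0.4098 -0.7733]
[ 0.5158 -0.0686  0.1299] [ 0.0926 -0.1065  0.0099] 9.0167
```

View pics/c3.png

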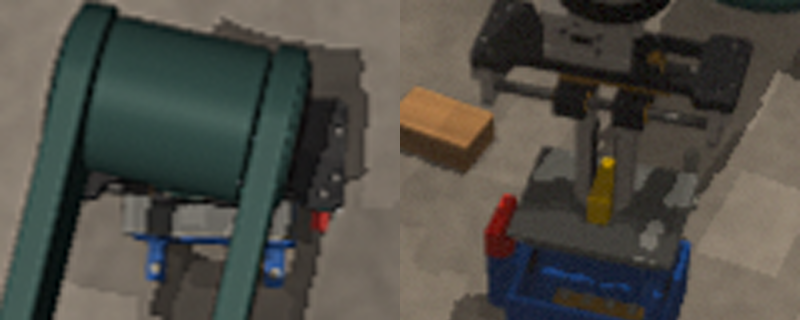

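The lid is held level and clear of the box. The top view is blocked by the arm, but the scene view shows the plate corners. I'll enlarge that for the bias check.

```bash
python3 - <<'E'
from m import *
a=cv2.imread("pics/scene1.png")[140:225,300:400]
cv2.imwrite("pics/c4.png",cv2.resize(a,None,fx=7,fy=7,interpolation=2))
p=np.mean([read_ee_pos() for _ in range(10)],0); print(p,read_ee_rot(),down(np.load("fit.npz")["box"][2]))
q=[p[0],p[1],-.0593]; z=p[2]-.0037
print((proj("scene",place(q,rect(z)))-[300,140]+.5)*7-.5)
E
```

```text
[ 0.5157 -0.069   0.13  ] [-0.0001  0.0291  0.9996  0.    ] [0.     0.0296 0.9996 0.    ]
[[424.5898 349.0055]
 [ 77.9041 277.5815]
 [155.2636  92.7278]
 [484.9249 156.7703]]
```

View pics/c4.png

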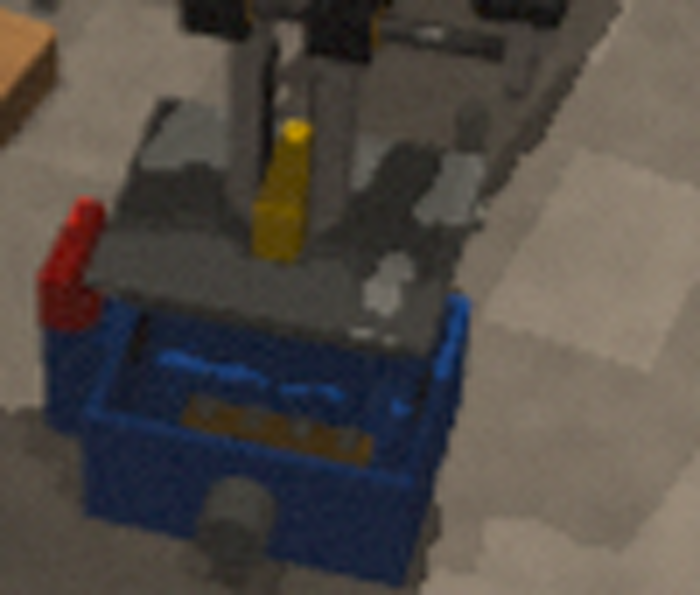

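```bash
cat > edge.py <<'E'
from m import *
def grad(im):
    im=cv2.GaussianBlur(im,(0,0),.7).astype(np.float32)
    return np.sqrt(sum(cv2.Sobel(im[...,c],cv2.CV_32F,1,0)**2+cv2.Sobel(im[...,c],cv2.CV_32F,0,1)**2 for c in range(3)))
def edgefit(im,cam,q0,segs,yaw=True):
    g=np.minimum(grad(im),120); t=np.linspace(.06,.94,60)[:,None]
    P=np.vstack([np.array(a)*(1-t)+np.array(b)*t for a,b in segs])
    def sc(q):
        u=proj(cam,place(q,P)).astype(np.float32)
        return cv2.remap(g,u[:,0],u[:,1],cv2.INTER_LINEAR).mean()
    best=max(((sc([q0[0]+i,q0[1]+j,q0[2]+k]),i,j,k) for i in np.arange(-.008,.0081,.0005) for j in np.arange(-.008,.0081,.0005) for k in (np.arange(-.03,.031,.01) if yaw else [0])))
    return np.array(q0)+best[1:],best[0]
def loop(z,idx=(0,1,2,3)):
    r=rect(z); return [(r[i],r[(i+1)%4]) for i in idx]  # 0:+x 1:-y 2:-x 3:+y edge
E
python3 - <<'E'
from edge import *
f=np.load("fit.npz"); lid,box=f["lid"],f["box"]
s0,t0,s1=[cv2.imread(f"pics/{n}.png") for n in("scene0","top0","scene1")]
def inner(z): r=rect(z,.043,.055); return [(r[i],r[(i+1)%4]) for i in range(4)]
print("lid0 top",edgefit(t0,"top",lid,loop(.019)))
print("lid0 scene",edgefit(s0,"scene",lid,loop(.019,(1,2,3))))
print("box top",edgefit(t0,"top",box,loop(.055)), edgefit(t0,"top",box,loop(.055)+inner(.055)))
print("box scene",edgefit(s0,"scene",box,loop(.055)), edgefit(s0,"scene",box,loop(.055)+inner(.055)))
z=.13-.0037; h=[.5157,-.069,-.0593]
sil=loop(z,(1,2))+loop(z-.005,(0,))
print("held scene",edgefit(s1,"scene",h,sil,False),edgefit(s1,"scene",h,loop(z,(1,2,3))+loop(z-.005,(0,)),False))
E
```

```text
Traceback (most recent call last):
  File "edge.py", line 11, in edgefit
    best=max(((sc([q0[0]+i,q0[1]+j,q0[2]+k]),i,j,k) for i in np.arange(-.008,.0081,.0005) for j in np.arange(-.008,.0081,.0005) for k in (np.arange(-.03,.031,.01) if yaw else [0])))
  File "edge.py", line 11, in <genexpr>
    best=max(((sc([q0[0]+i,q0[1]+j,q0[2]+k]),i,j,k) for i in np.arange(-.008,.0081,.0005) for j in np.arange(-.008,.0081,.0005) for k in (np.arange(-.03,.031,.01) if yaw else [0])))
               ~~^^^^^^^^^^^^^^^^^^^^^^^^^^^
  File "edge.py", line 9, in sc
    u=proj(cam,place(q,P)).astype(np.float32)
      ~~~~^^^^^^^^^^^^^^^^
  File "h.py", line 6, in proj
    c=camera_info(n); w,x,y,z=c["rotation"]
ValueError: time passes only in moves, steps and waits
```

```bash
sed -i 's/^def proj/import functools\ncaminfo=functools.cache(camera_info)\ndef proj/; s/c=camera_info(n)/c=caminfo(n)/' h.py
cat > e1.py <<'E'
from edge import *
f=np.load("fit.npz"); lid,box=f["lid"],f["box"]
s0,t0,s1=[cv2.imread(f"pics/{n}.png") for n in("scene0","top0","scene1")]
def inner(z): r=rect(z,.043,.055); return [(r[i],r[(i+1)%4]) for i in range(4)]
print("lid0 top",edgefit(t0,"top",lid,loop(.019)))
print("lid0 scene",edgefit(s0,"scene",lid,loop(.019,(1,2,3))))
print("box top",edgefit(t0,"top",box,loop(.055)), edgefit(t0,"top",box,loop(.055)+inner(.055)))
print("box scene",edgefit(s0,"scene",box,loop(.055)), edgefit(s0,"scene",box,loop(.055)+inner(.055)))
z=.13-.0037; h=[.5157,-.069,-.0593]
sil=loop(z,(1,2))+loop(z-.005,(0,))
print("held scene",edgefit(s1,"scene",h,sil,False),edgefit(s1,"scene",h,loop(z,(1,2,3))+loop(z-.005,(0,)),False))
E
python3 e1.py
```

```text
lid0 top (array([0.5591, 0.1911, 0.2789]), np.float32(83.00068))
lid0 scene (array([0.5581, 0.1921, 0.2989]), np.float32(106.54742))
box top (array([ 0.5116, -0.0751, -0.0293]), np.float32(119.851494)) (array([ 0.5146, -0.0776, -0.0693]), np.float32(117.399666))
box scene (array([ 0.5161, -0.0636, -0.0393]), np.float32(119.932304)) (array([ 0.5171, -0.0681, -0.0393]), np.float32(115.10014))
held scene (array([ 0.5147, -0.0685, -0.0593]), np.float32(108.15422)) (array([ 0.5147, -0.067 , -0.0593]), np.float32(109.37698))
```

```bash
sed -i 's/np.minimum(grad(im),120)/np.minimum(grad(im),600)/' edge.py; python3 e1.py
```

```text
lid0 top (array([0.5591, 0.1911, 0.2789]), np.float32(151.075))
lid0 scene (array([0.5601, 0.1931, 0.2889]), np.float32(154.5615))
box top (array([ 0.5101, -0.0751, -0.0693]), np.float32(303.1366)) (array([ 0.5151, -0.0711, -0.0693]), np.float32(268.4599))
box scene (array([ 0.5171, -0.0631, -0.0293]), np.float32(280.3629)) (array([ 0.5146, -0.0681, -0.0693]), np.float32(244.87074))
held scene (array([ 0.5152, -0.0675, -0.0593]), np.float32(168.19579)) (array([ 0.5147, -0.067 , -0.0593]), np.float32(169.30136))
```

Combining both views with the held-lid correction gives a box centre for the TCP of about (0.5153, -0.0702) and yaw -0.065. I'll descend under force watch: catch contact should come at TCP z ≈ 0.0727, and fully home at 0.0637.

```bash
python3 - <<'E'
from m import *
b=np.array([.5153,-.0702,-.063]); np.save("b.npy",b)
q=down(b[2])
move_straight([*b[:2],.095],q,velocity=.1); dwell(.2)
hit=move_straight([*b[:2],.068],velocity=.03,stop_force=6)
print(hit,np.mean([read_ee_pos() for _ in range(5)],0),read_wrist_force(),read_moment(),read_grip_width(),read_time())
E
```

```text
True [ 0.5153 -0.0701  0.0717] [0.616  0.0271 2.4628] [ 0.074  -0.19   -0.0328] 0.015614606011196379 10.55
```

Contact came at catch height with almost no side force, so the skirt is inside the mouth. Now I'll press it home.

```bash
python3 - <<'E'
from m import *
b=np.load("b.npy")
set_gripper(0,60)
for z in (.068,.0635,.061):
    hit=move_straight([*b[:2],z],velocity=.02,stop_force=35)
    print(hit,read_ee_pos(),read_wrist_force(),read_moment(),read_grip_width(),read_time())
    if hit: break
E
```

```text
False [ 0.516  -0.0701  0.0698] [-0.8211  0.2561  9.0728] [0.2259 0.1292 0.0444] 0.015599402834970648 11.0667
False [ 0.5152 -0.0699  0.0636] [-0.6189  1.4743  4.2619] [ 0.2574 -0.1451  0.0149] 0.01571708282050284 11.4417
False [ 0.5153 -0.0699  0.0636] [-5.9055  2.7333 14.9765] [0.4311 0.7351 0.0036] 0.015487388496327139 11.7167
```

It has snapped to 0.0636, as predicted. One firm final press, then I'll release, back off and look.

```bash
python3 - <<'E'
from m import *
b=np.load("b.npy")
hit=move_straight([*b[:2],.057],velocity=.02,stop_force=28)
print(hit,read_ee_pos(),read_wrist_force())
move_straight([*b[:2],.0645],velocity=.03)
set_gripper(.04); move_straight([*b[:2],.14],velocity=.15)
p=place(b,[[0,.16,.2]])[0]; move_to(p,down(b[2])); dwell(.2)
for n in("scene","top"): cv2.imwrite(f"pics/{n}2.png",capture(n))
a=cv2.imread("pics/top2.png")[170:250,255:355];c=cv2.imread("pics/scene2.png")[155:235,295:385]
cv2.imwrite("pics/c5.png",np.hstack([cv2.resize(a,(400,320),interpolation=2),cv2.resize(c,(400,355),interpolation=2)[:320]]))
print(read_time())
E
```

```text
False [ 0.5154 -0.0699  0.0636] [-12.7282   3.7667  30.9261]
14.7167
```

View pics/c5.png

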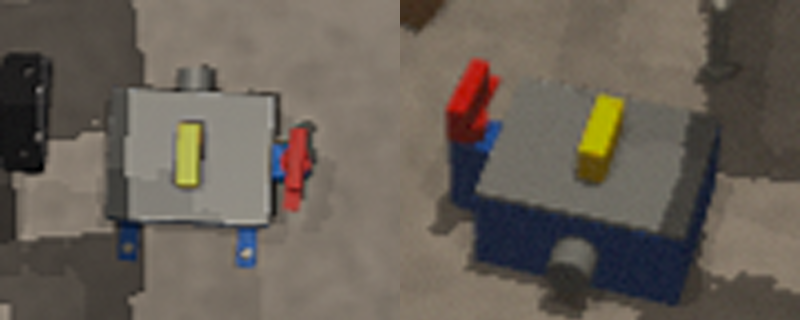

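The lid is flush and level all round in both views, with the knob still open (bar at about (295,165) in the left half). Now the latch.

```bash
python3 - <<'E'
from m import *
b=np.load("b.npy"); b[1]+=.0003
ax=place(b,[[0,-.078,0]])[0]; q=down(b[2])
move_to([ax[0],ax[1],.16],q); set_gripper(.034,40)
hit=move_straight([ax[0],ax[1],.0725],velocity=.08,stop_force=6)
print(hit,read_ee_pos(),read_wrist_force())
if not hit:
    set_gripper(0,40); print("w",read_grip_width(),read_wrist_force(),read_moment())
    j0=np.array(read_qpos()); m0=read_moment()[2]
    for d in list(np.arange(.2,1.5,.2))+[1.5,1.57,1.60,1.63]:
        j=j0.copy(); j[5]+=d; move_joints(j)
        mz=read_moment()[2]-m0
        print(round(d,2),round(read_qpos()[5]-j0[5],3),read_wrist_force(),round(mz,3))
        if abs(mz)>1.5: break
print(read_ee_pos(),read_grip_width(),read_time())
E
```

```text
False [ 0.5109 -0.148   0.0733] [-0.0769 -0.3834  0.4468]
w 0.01165050101127251 [0.3228 0.5245 2.0648] [ 0.2578 -0.1093 -0.0018]
0.2 0.197 [ 1.667  -0.4635  0.8804] -0.072
0.4 0.395 [-0.0505 -1.0918 -0.0559] -0.027
0.6 0.594 [-0.8203 -2.0188 -0.267 ] -0.056
0.8 0.794 [-2.0485 -3.821   0.2129] -0.053
1.0 0.994 [-1.9887 -4.0522  0.3201] -0.01
1.2 1.194 [-2.616  -4.8391  0.9002] -0.02
1.4 1.394 [-3.4696 -5.2257  2.3567] -0.02
1.5 1.494 [-4.4268 -5.2088  1.4112] -0.015
1.57 1.564 [-4.0576 -4.9895  1.9594] 0.014
1.6 1.593 [-4.038  -4.8997  1.3299] 0.454
1.63 1.622 [-3.5278 -4.9306  1.9698] 0.754
[ 0.5095 -0.1485  0.0728] 0.011368258445527442 20.8833
```

The moment rises past 1.57 rad, so the knob is at its stop. I'll release, retreat and check.

```bash
python3 - <<'E'
from m import *
set_gripper(.034); p=read_ee_pos(); move_straight([p[0],p[1],.17],velocity=.12)
move_to([.42,.13,.3],read_ee_rot()); dwell(.3)
for n in("scene","top"): cv2.imwrite(f"pics/{n}3.png",capture(n))
a=cv2.imread("pics/top3.png")[170:250,255:355];c=cv2.imread("pics/scene3.png")[155:235,295:385]
cv2.imwrite("pics/c6.png",np.hstack([cv2.resize(a,(400,320),interpolation=2),cv2.resize(c,(400,355),interpolation=2)[:320]]))
print(read_time(),read_wrist_force())
t=[cv2.imread(f"pics/top{i}.png").astype(int) for i in(0,3)]
for n,(u,v) in dict(bolt=(287,256),block=(362,265),diff=(285,127)).items(): print(n,abs(t[0]-t[1])[v-12:v+12,u-15:u+15].mean())
E
```

```text
24.0167 [-0.3249 -0.7211  0.2081]
bolt 24.28611111111111
block 6.6268518518518515
diff 6.731944444444444
```

View pics/c6.png

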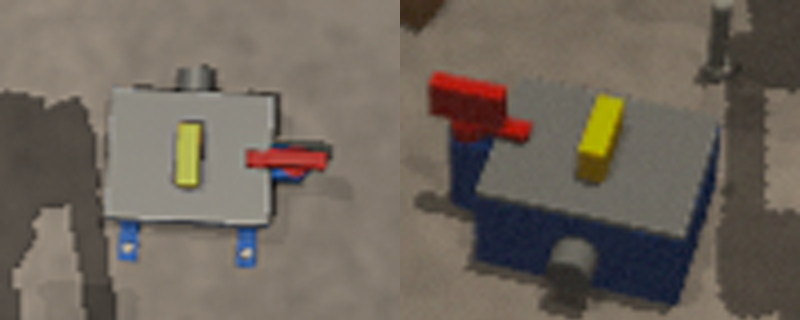

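View pics/scene3.png

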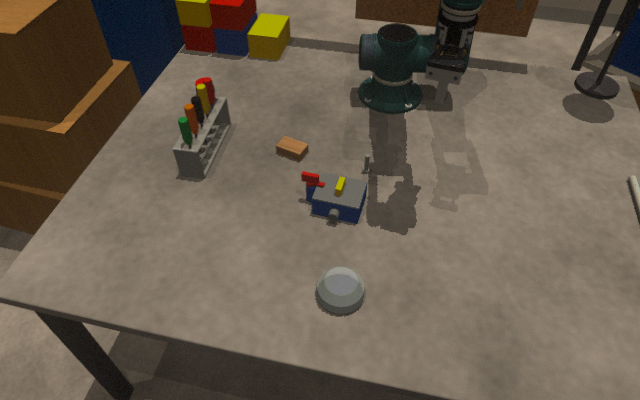

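The lid is flush, and the tongue lies straight across it ((250–325,158) in the crop). The bolt at (367,163), the block at (292,148) and the diffuser at (341,290) are unmoved; the bolt's pixel difference is the arm's shadow.

```bash
python3 -c "
from cell import *
print(hand_in())"
```

```text
the job is handed in; nothing more can be done
None
```

The job is handed in at about 24 s: the lid is snapped flush on the box, the latch was then turned clockwise to its stop with the tongue straight across the lid, and the bolt, block and diffuser stand where they were.

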